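# Put a washed gel-casting set up to dry

### The job

Put the washed gel-casting set up to dry: hang every teal comb astride the bar of the drying stand, one blade on each side of the bar, and seat both orange trays flat and square in the pockets of the white casting base, one in each. Once all of them are in place, switch the blower on by throwing its red lever fully over. Leave the other things on the bench where they are.

Things in the scene. Friction and masses are not known exactly. Their poses are not given: they have to be found in the camera images.
- rail: white drying stand on the bench, fixed during a run: drip tray 80 (x) by 322 (y) by 8 mm with a round steel bar above it along its y axis; origin: centre of its underside
- rail_mid (a point): middle of the bar, on the bar's axis, 118 mm above the bench; axes as the stand's. The bar is 14 mm thick and 298 mm long between two end posts (12 mm thick along y, 24 mm along x) that rise to 145 mm above the bench
- base: white casting base on the bench, fixed during a run, 208 (x) by 78 (y) by 22 mm, with two pockets in line along its x axis; origin: centre of its underside
- pocket0 (a point): centre of the floor of pocket 0, at -50 mm along the base's x, 12 mm above the bench; the pocket is 92 mm (x) by 62 mm (y) and 10 mm deep, walls 8 mm thick, square edges; axes as the base's. A seated tray's origin lies here; either tray may go in either pocket, either way round
- pocket1 (a point): centre of the floor of pocket 1, at +50 mm along the base's x, 12 mm above the bench; the pocket is 92 mm (x) by 62 mm (y) and 10 mm deep, walls 8 mm thick, square edges; axes as the base's. A seated tray's origin lies here; either tray may go in either pocket, either way round
- comb0: teal gel comb, a rigid saddle 38 (x) by 48 (y) by 83 mm tall, about 0.1 kg, standing on its teeth. Two toothed blades 50 mm deep, 48 mm long along y, 28 mm clear between them along x, under a bridge 50 to 55 mm above the origin; on it a light grip fin 12 mm thick (x), 36 mm long (y), up to 83 mm. Origin: centre of its underside at the tooth tips; z up. Some combs are absent (None from the start)
- comb0_under (a point): centre of the underside of that comb's bridge, 50 mm above its origin; on a hung comb this point rests on top of the bar
- comb1: teal gel comb, a rigid saddle 38 (x) by 48 (y) by 83 mm tall, about 0.1 kg, standing on its teeth. Two toothed blades 50 mm deep, 48 mm long along y, 28 mm clear between them along x, under a bridge 50 to 55 mm above the origin; on it a light grip fin 12 mm thick (x), 36 mm long (y), up to 83 mm. Origin: centre of its underside at the tooth tips; z up. Some combs are absent (None from the start)
- comb1_under (a point): centre of the underside of that comb's bridge, 50 mm above its origin; on a hung comb this point rests on top of the bar
- comb2: teal gel comb, a rigid saddle 38 (x) by 48 (y) by 83 mm tall, about 0.1 kg, standing on its teeth. Two toothed blades 50 mm deep, 48 mm long along y, 28 mm clear between them along x, under a bridge 50 to 55 mm above the origin; on it a light grip fin 12 mm thick (x), 36 mm long (y), up to 83 mm. Origin: centre of its underside at the tooth tips; z up. Some combs are absent (None from the start)
- comb2_under (a point): centre of the underside of that comb's bridge, 50 mm above its origin; on a hung comb this point rests on top of the bar
- comb3: teal gel comb, a rigid saddle 38 (x) by 48 (y) by 83 mm tall, about 0.1 kg, standing on its teeth. Two toothed blades 50 mm deep, 48 mm long along y, 28 mm clear between them along x, under a bridge 50 to 55 mm above the origin; on it a light grip fin 12 mm thick (x), 36 mm long (y), up to 83 mm. Origin: centre of its underside at the tooth tips; z up. Some combs are absent (None from the start)
- comb3_under (a point): centre of the underside of that comb's bridge, 50 mm above its origin; on a hung comb this point rests on top of the bar
- tray0: orange gel tray, 84 mm long (x), 56 mm wide (y), 34 mm tall, 60 to 130 g: floor 4 mm thick, two side walls along x 4 mm thick, ends open; rigid enough to be gripped across its outer width. Either end may point either way. Origin: centre of the underside, z up
- tray1: orange gel tray, 84 mm long (x), 56 mm wide (y), 34 mm tall, 60 to 130 g: floor 4 mm thick, two side walls along x 4 mm thick, ends open; rigid enough to be gripped across its outer width. Either end may point either way. Origin: centre of the underside, z up
- blower_base: grey switch block of the drying blower on the bench, fixed during a run; 70 (x) by 50 (y) by 25 mm, origin: centre of its underside; the lever is hinged about its y axis 22 mm above the origin, 80 mm long to the centre of its red ball (26 mm across); its x axis is the way the lever is thrown to switch on (roughly away from the robot)
- blower_tip (a point): centre of the red ball at the end of the switch's lever; it moves with the lever
- blower (a joint): angle of the lever in rad: 0 = off, leaning towards the block's -x; 1.0 = on, thrown fully over to its +x. The ball travels 77 mm along +x, its centre 92 mm above the bench at both ends, 102 mm in the middle. Light friction (about 1 N at the ball); it stays where it is left
- foil_jar: small amber jar with a metal cap, 54 mm thick, 85 mm tall; not part of the job, leave it where it is. Origin: centre of its underside
- petri: clear flat round dish, 60 mm across, 16 mm tall; not part of the job, leave it where it is. Origin: centre of its underside
- tip_box: purple box 80 by 120 by 60 mm; not part of the job, leave it where it is. Origin: centre of its underside
- tip_lid: clear box 80 by 100 by 50 mm; not part of the job, leave it where it is. Origin: centre of its underside
- wash_bottle: white bottle with a blue cap, 64 mm thick, 170 mm tall; not part of the job, leave it where it is. Origin: centre of its underside
- beaker: glass beaker, 80 mm across, 100 mm tall; not part of the job, leave it where it is. Origin: centre of its underside
There are look-alikes about, which are no part of the job. Leave any brown or purple look-alike of the comb1 alone.

How it is judged:
By the outcome, as a careful person would: the job done as asked, in the order asked, and still so for the second after the job is handed in, with the robot touching nothing.
Of comb0, comb1, comb2, comb3 only 2 to 4 are there at a start; the rules pass over those that are not, and their reading is None.
At some moment in a run one of comb0, comb1, comb2, comb3, tray0, tray1 may be knocked a few centimetres aside while the robot is not near it.
It also fails if it takes over 210 s, if anything falls off the work surface, if the arm or the gripper's body presses on something with over 40 N, if the wrist force passes 120 N, or if a joint passes its speed limit or range.

### The arm

A 6-joint arm with a two-finger parallel gripper is mounted at the origin on the work surface. World frame = base frame: x ahead of the robot, y to its left, z up, the work surface at z = 0. Lengths are in m, angles in rad, forces in N, time in s.
With the tool pointing down it reaches from about 0.375 to 0.975 m from the base axis. Payload 3.8 kg.
Tool frame: the origin (TCP) lies on the centre line of the jaws, within the pads' length; the fingertips stand 17 mm ahead of it and the grasp point (between the pads) lies 2 mm behind it (bot.tip_extent is the distance from the TCP to the fingertips, in m); z points along the fingers, y is the line along which they close (so a half turn about z gives the same grasp; the last joint's range is limited). The gripper opens to 85 mm and grips with 20 to 120 N. Pads are 22 mm wide; open, the fingers measure 114 mm over their backs; the gripper's body (76 mm by 85 mm) begins 54 mm behind the grasp point. The pads swing forward as they close: fully open they stand 13 mm farther back than shut.
Start: joints at [1.156, 0.264, 1.604, -0, 1.274, -0.037], TCP at [0.249, 0.627, 0.248] pointing down, gripper open.
Joint ranges: [-2.63, 2.63], [-0.94, 2.18], [0.31, 2.57], [-1.31, 4.45], [0, 2.66], [-2.55, 2.55]. Speed limits (rad/s): [2.57, 2.57, 3.14, 3.14, 3.14, 3.14].

### API

Orientations are given as a rotation vector (axis times angle).
In Python, from workcell import readout, read_camera, finish_job, bot gives the robot as it stands.
- The arm moves only by the tool jog_arm, never from a script. Its argument "deltas" is one flat list of numbers, 7 for each row, row after row: the shift along the tool's x, y, z in m, then the turn, a rotation vector about the tool's x, y, z in degrees, then the gripper command: -1 is shut, 1 is fully open, values between are in proportion. A call has 1 to 8 rows; each row is the pose to reach, as a shift and turn from the pose commanded when the call began, along the tool's axes at that moment; what a row does not reach only later rows make up. A row lasts 1/10 s, in which the tool goes at most 50 mm and 8.59 degrees, less where a joint would pass 70% of its speed; a pose out of reach is approached as far as the arm can. A call with a gripper value outside its range is refused whole. The fingers move at their own pace and stop on an object; "squeeze" is the grip in N (left out, the last holds). Time passes only in rows, so rows that repeat a pose let the fingers close. It gives the time, the measured TCP pose, the force, the opening and the grip force at its end, in the units of the state.
- readout.read_state(): the state, without advancing time (a new reading comes with each control period).
- read_camera(name): name is "scene" or "side" or "wrist"; returns a dict with "color" (480x640x3 uint8, blue, green, red), "fx", "fy", "cx", "cy" (pixels), "origin" and "attitude" of the camera in the world. Camera axes: x right, y down, z forward; pixel columns grow to the right and rows downward; lengths in m; the calibration is good to about 2 mm. A picture is of the moment at which its call begins. There is no depth.
- finish_job(): hands the job in; it is judged then, once.
The state is a dict: "time": time; "q": joint angles; "joint_vel": joint speeds; "joint_torque": joint torques, N m; "tool_pos": TCP position; "tcp_rot": TCP orientation; "wrist_force": force on the tool from outside, world axes, zero at the start; "torque": the same for the moment, N m; "width": opening from 0.0 (shut) to 1.0 (fully open); "grip_force": force on a finger pad.
Only numpy, scipy, OpenCV 4.12 (cv2) and the standard library are available. Lean on these libraries where they do the work, as an engineer would, in place of code of your own. Each camera call takes 0.05 s, during which the arm holds its last target. There are 200 camera calls.

## Working session

There is one attempt and no reset: what is moved stays moved. The work goes in short steps, Python scripts to look and compute and a tool call to move; the robot and the scene stay as the last step left them, time stands still between calls to the robot, and variables do not carry over. Pictures are saved under pics/ and viewed, at most 14 in all, crops included, and the job is handed in when it is done.

Besides the shell and the picture viewer there is one more tool, called after ">>>" by a JSON object that holds its "op" and its "data", one argument or row to a line. jog_arm: Moves the arm, as the interface text tells. Its arguments: {"type":"object","properties":{"deltas":{"type":"array"},"squeeze":{"type":"number"}},"required":["deltas"]}

```bash
ls; mkdir -p pics
cat > h.py <<'E'
import numpy as np, cv2
from scipy.spatial.transform import Rotation as R
from workcell import readout, read_camera, bot
def snap(name,fn):
    c=read_camera(name); cv2.imwrite('pics/'+fn+'.png',c['color'])
    np.savez('pics/'+fn+'.npz',**{k:np.asarray(v) for k,v in c.items()})
    return c
def load(fn): return np.load('pics/'+fn+'.npz')
def rot(c):
    a=np.asarray(c['attitude'],float)
    return a if a.shape==(3,3) else R.from_rotvec(a).as_matrix()
def w(c,u,v,z):
    d=rot(c)@np.array([(u-c['cx'])/c['fx'],(v-c['cy'])/c['fy'],1]); o=np.asarray(c['origin'])
    return o+d*(z-o[2])/d[2]
def p(c,P):
    q=rot(c).T@(np.asarray(P)-c['origin']); return q[0]/q[2]*c['fx']+c['cx'],q[1]/q[2]*c['fy']+c['cy']
E
python3 - <<'E'
from h import *
for n in('scene','side','wrist'):
    c=snap(n,n+'0'); print(n,c['fx'],c['cx'],c['cy'],c['origin'],c['attitude'])
print(readout.read_state())
E
```

```text
pics
scene 568.566947409416 316.1614258559914 237.1025199816326 [ 1.2861448  -0.99433728  0.91750632] [-2.0853422  -0.72692308  0.36748837]
side 608.1604360090284 323.15129180588065 239.08914302795353 [-0.1997358  -0.91641527  1.13931327] [-2.20065383  0.81259319 -0.35720939]
wrist 341.74642927865335 316.17966175722444 239.62854407624997 [0.18064417 0.65548276 0.37169569] [2.38810622 1.61939714 0.23984052]
{'time': 0.15, 'q': array([ 1.15614583e+00,  2.64627648e-01,  1.60506919e+00,  4.42478449e-05,
        1.27370090e+00, -3.69184570e-02]), 'joint_vel': array([-0.00096417, -0.0026703 , -0.00253245,  0.00062455,  0.00043597,
       -0.00130701]), 'joint_torque': array([-2.38384894e-05, -5.15905809e+01, -3.67960846e+01, -1.48502031e-04,
        8.10098718e-03,  1.56426654e-05]), 'tool_pos': array([0.24873152, 0.62691999, 0.24721116]), 'tcp_rot': array([-5.89755156e-01, -3.08528569e+00,  2.74818542e-03]), 'wrist_force': array([ 0.3104946 , -1.23757106,  0.03274495]), 'torque': array([-0.02406718,  0.00441882, -0.01371264]), 'grip_force': 0.0, 'width': 0.9991195821665584}
```

View pics/scene0.png

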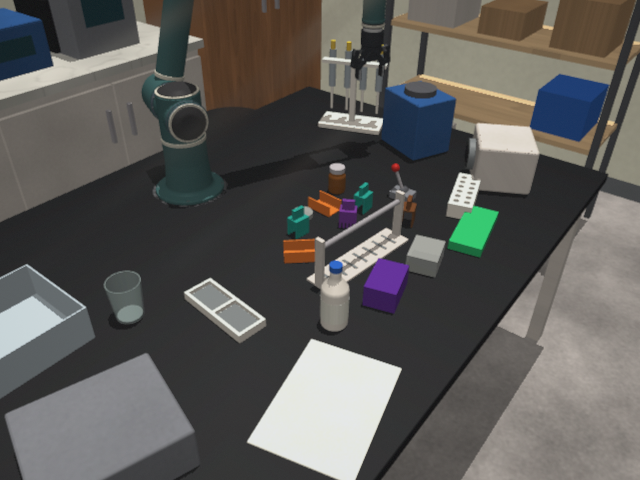

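View pics/side0.png

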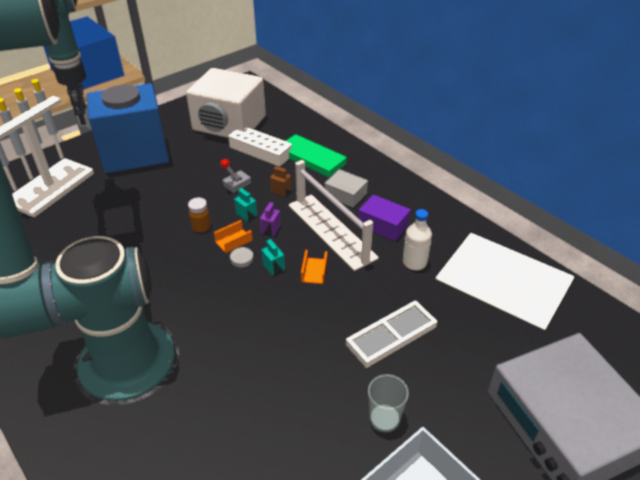

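Two teal combs are present (scene ≈(298,222), (364,198); side ≈(273,258), (246,205)). The trays are at scene (300,250) and (325,203), the base at (225,308), the bar from (320,245) to (398,200), and the lever ball at (396,168). Purple and brown look-alikes stand between them. Next, enlarged crops.

Run:
```python
import cv2
def crop(fn,x,y,W,H,s,o):
    im=cv2.imread(f'pics/{fn}.png')[y:y+H,x:x+W]
    im=cv2.resize(im,None,fx=s,fy=s,interpolation=cv2.INTER_CUBIC)
    for i in range(0,W,10): cv2.putText(im,str(x+i),(i*s,8),0,.3,(255,255,255),1) if i%20==0 else 0; cv2.line(im,(i*s,0),(i*s,4),(0,255,255),1)
    for i in range(0,H,10): cv2.putText(im,str(y+i),(0,i*s+4),0,.3,(255,255,255),1)
    cv2.imwrite(f'pics/{o}.png',im)
crop('scene0',276,155,145,135,4*1+1 -1,'sc') 
crop('scene0',276,155,150,140,4,'sc')
im=cv2.imread('pics/sc.png')
crop('side0',180,150,200,150,4,'si')
crop('side0',340,295,110,75,7,'sb')
```

```text
(no output)
```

View pics/sc.png

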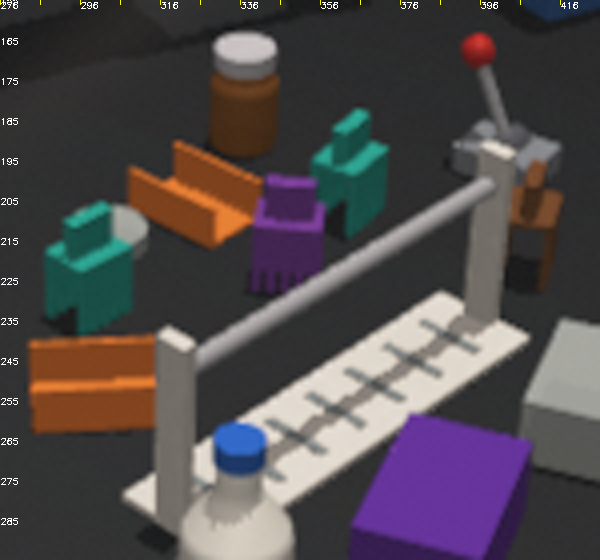

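View pics/si.png

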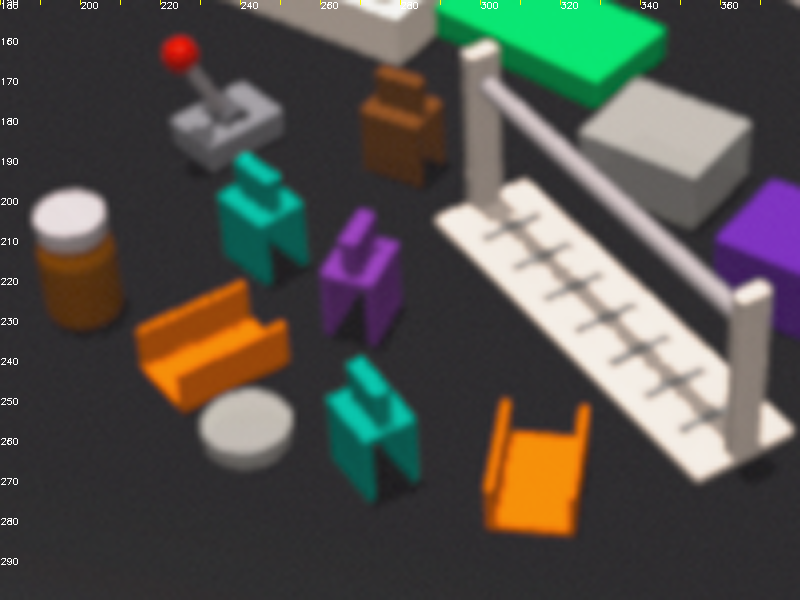

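View pics/sb.png

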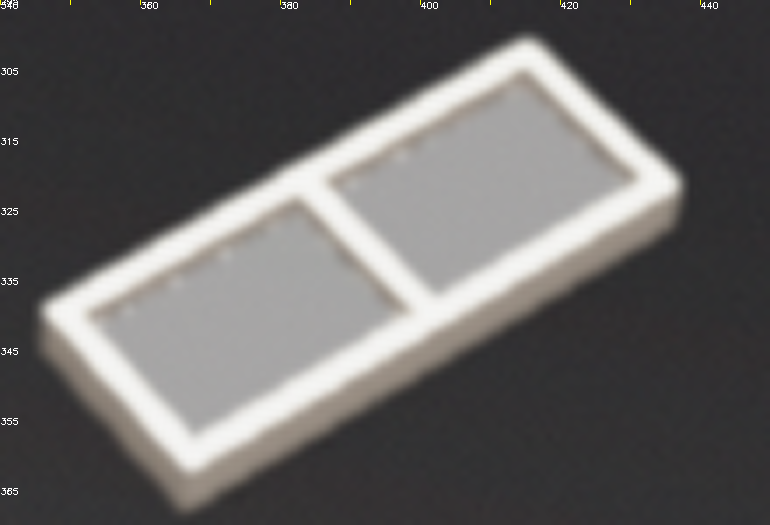

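Side crop: comb A's bridge corners are at crop (327,402), (372,440), (415,413); comb B's at (219,197), (263,222), (306,203). The tray walls, drip tray and base corners read cleanly, so I'll convert them to world positions.

Run:
```python
from h import *
c=load('side0'); s=load('scene0')
def S(pts,z,sc=4,o=(180,150),c=c):
    return np.array([w(c,o[0]+(x)/sc,o[1]+(y)/sc,z)[:2] for x,y in pts]).round(4)
def ang(a,b): d=b-a; return np.degrees(np.arctan2(d[1],d[0])).round(1),np.hypot(*d).round(4)
b=S([(42,305),(528,38),(682,182),(187,472)],.022,7,(340,295)); print('base',b.tolist(),b.mean(0),[ang(b[i],b[(i+1)%4]) for i in range(4)])
for n,q in (('A',[(327,402),(372,440),(415,413)]),('B',[(219,197),(263,222),(306,203)])):
    q=S(q,.055); print(n,q.tolist(),(q[0]+q[2])/2,ang(q[0],q[1]),ang(q[1],q[2]))
r=S([(437,222),(525,180),(795,430),(700,482)],.008); print('rail',r.tolist(),r.mean(0),[ang(r[i],r[(i+1)%4]) for i in range(4)])
r=S([(480,46),(752,289)],.145); print('posts',r.mean(0),ang(*r))
r=S([(487,85),(728,302)],.118); print('bar',r.mean(0),ang(*r))
t=S([(505,400),(487,488),(577,490),(585,405)],.034); print('T1',t.tolist(),t.mean(0),[ang(t[i],t[(i+1)%4]) for i in range(4)])
t=S([(137,330),(243,282),(287,322),(180,378)],.034); print('T0',t.tolist(),t.mean(0),[ang(t[i],t[(i+1)%4]) for i in range(4)])
print('ball',S([(180,52)],.092))
print('ballscene',S([(478,50)],.092,4,(276,155),s))
t=S([(174,120),(232,90),(283,115),(212,155)],.025);print('blk',t.tolist(),t.mean(0),[ang(t[i],t[(i+1)%4]) for i in range(4)])
# scene checks
print('T1sc',S([(30,343),(30,385)],.034,4,(276,155),s),'railsc',S([(480,150),(515,157),(195,345),(160,330)],.145,4,(276,155),s).mean(0))
st=readout.read_state(); M=R.from_rotvec(st['tcp_rot']).as_matrix(); print(M.round(3))
wc=read_camera('wrist'); print('cam in tool',M.T@(np.array(wc['origin'])-st['tool_pos']),(M.T@rot(wc)).round(3))
```

```text
base [[0.4071, -0.2919], [0.6139, -0.3156], [0.6061, -0.3936], [0.3976, -0.3708]] [ 0.506175 -0.342975] [(np.float64(-6.5), np.float64(0.2082)), (np.float64(-95.7), np.float64(0.0784)), (np.float64(173.8), np.float64(0.2097)), (np.float64(83.1), np.float64(0.0795))]
A [[0.4145, 0.0401], [0.4156, -0.0063], [0.4513, -0.0046]] [0.4329  0.01775] (np.float64(-88.6), np.float64(0.0464)) (np.float64(2.7), np.float64(0.0357))
B [[0.4804, 0.2578], [0.4881, 0.2151], [0.5232, 0.2126]] [0.5018 0.2352] (np.float64(-79.8), np.float64(0.0434)) (np.float64(-4.1), np.float64(0.0352))
rail [[0.6141, 0.1821], [0.694, 0.178], [0.6611, -0.1412], [0.5806, -0.1356]] [0.63745  0.020825] [(np.float64(-2.9), np.float64(0.08)), (np.float64(-95.9), np.float64(0.3209)), (np.float64(176.0), np.float64(0.0807)), (np.float64(84.0), np.float64(0.3195))]
posts [0.64055 0.02585] (np.float64(-96.1), np.float64(0.3109))
bar [0.6405  0.03215] (np.float64(-95.9), np.float64(0.2786))
T1 [[0.5163, -0.0155], [0.4567, -0.0701], [0.4988, -0.1083], [0.5531, -0.0532]] [ 0.506225 -0.061775] [(np.float64(-137.5), np.float64(0.0808
[... 259 characters left out ...]
)), (np.float64(-91.1), np.float64(0.0534)), (np.float64(179.5), np.float64(0.0862)), (np.float64(85.8), np.float64(0.0586))]
ball [[0.5311 0.3754]]
ballscene [[0.526 0.373]]
blk [[0.5257, 0.3882], [0.5804, 0.391], [0.5917, 0.3401], [0.5233, 0.3344]] [0.555275 0.363425] [(np.float64(2.9), np.float64(0.0548)), (np.float64(-77.5), np.float64(0.0521)), (np.float64(-175.2), np.float64(0.0686)), (np.float64(87.4), np.float64(0.0539))]
T1sc [[ 0.4575 -0.0727]
 [ 0.4883 -0.1083]] railsc [0.64335  0.019725]
[[-0.929  0.369 -0.001]
 [ 0.369  0.929 -0.002]
 [ 0.    -0.002 -1.   ]]
cam in tool [ 0.07383333  0.00126665 -0.12463803] [[-0.002 -0.956 -0.292]
 [ 1.    -0.002 -0.   ]
 [-0.    -0.292  0.956]]
```

View pics/wrist0.png

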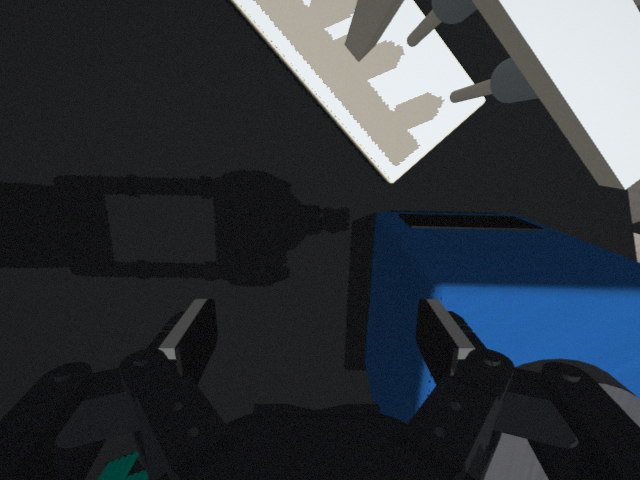

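The wrist view shows only the blue box and the pipette stand, so it's no use for measuring here. I'll move over the combs and take a close view.

```bash
cat >> h.py <<'E'
def to(P,h):
    """tool-frame shift (m) and turn (deg) from now to TCP P, tool down, tool y heading h deg"""
    s=readout.read_state(); M=R.from_rotvec(s['tcp_rot']).as_matrix()
    y=np.array([np.cos(np.radians(h)),np.sin(np.radians(h)),0]); z=np.array([0,0,-1.]); T=np.c_[np.cross(y,z),y,z]
    print((M.T@(np.asarray(P)-s['tool_pos'])).round(4).tolist(), np.degrees(R.from_matrix(M.T@T).as_rotvec()).round(1).tolist(), 't',round(s['time'],2),'pos',s['tool_pos'].round(4))
E
python3 -c "
from h import *
to([.47,.12,.32],0); print(vars(bot) if hasattr(bot,'__dict__') else dir(bot))"
```

```text
[-0.3926, -0.3898, -0.072] [-0.1, 0.0, 68.4] t 0.2 pos [0.2488 0.627  0.2474]
{}
```

>>> {"op": "jog_arm", "data": {
  "deltas": [0,0,-0.05,0,0,8,1,-0.03,-0.03,-0.072,0,0,17,1,-0.065,-0.065,-0.072,0,0,25,1,-0.1,-0.1,-0.072,0,0,34,1,-0.135,-0.135,-0.072,0,0,42,1,-0.17,-0.17,-0.072,0,0,51,1,-0.205,-0.205,-0.072,0,0,60,1,-0.24,-0.24,-0.072,0,0,68.4,1]
}}

```text
time: 1.0
tool_pos: [0.3838, 0.3139, 0.3202]
tcp_rot: [2.217, 2.226, 0.0]
wrist_force: [0.8, -0.4, 0.4]
width: 0.997
grip_force: 0.0
```

```bash
python3 -c "
from h import *
to([.47,.12,.32],0)"
```

```text
[-0.1942, 0.0854, 0.0003] [0.0, -0.0, 0.2] t 1.0 pos [0.3838 0.3139 0.3202]
```

>>> {"op": "jog_arm", "data": {
  "deltas": [-0.045,0.02,0,0,0,0,1,-0.09,0.04,0,0,0,0,1,-0.14,0.06,0,0,0,0,1,-0.18,0.08,0,0,0,0,1,-0.194,0.085,0,0,0,0,1,-0.194,0.085,0,0,0,0,1,-0.194,0.085,0,0,0,0,1]
}}

```text
time: 1.7
tool_pos: [0.4702, 0.1227, 0.3201]
tcp_rot: [-2.211, -2.231, 0.0]
wrist_force: [0.3, 0.2, 0.3]
width: 1.002
grip_force: 0.0
```

```bash
python3 -c "
from h import *
c=snap('wrist','w1')
for n,P in dict(A=(.433,.018,.083),B=(.502,.235,.083),T0=(.41,.168,.004),T1=(.506,-.062,.004),rail=(.640,.022,.118)).items(): print(n,np.round(p(c,P),1))
"
```

```text
A [282.6 296.9]
B [348.3  96.5]
T0 [267.7 160.3]
T1 [339.  322.6]
rail [473.8 309.5]
```

View pics/w1.png

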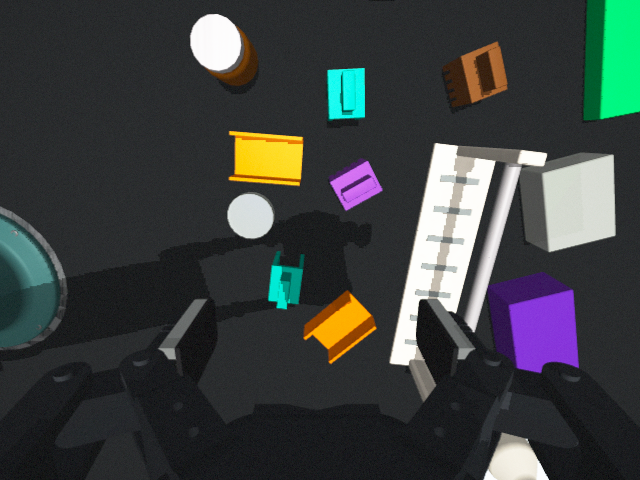

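Top view: comb A at (284,285), comb B at (347,93), tray T0 at (267,158), tray T1 at (340,327), with the bar running from (512,165) to (470,325). I'll enlarge these four.

Run:
```python
import cv2,numpy as np
im=cv2.imread('pics/w1.png'); t=[]
for x,y in((240,245),(300,55),(217,120),(290,288)):
    q=cv2.resize(im[y:y+75,x:x+100],None,fx=4,fy=4,interpolation=cv2.INTER_CUBIC)
    for i in range(0,100,10): cv2.putText(q,str(x+i),(i*4,298),0,.28,(255,255,255),1)
    for i in range(0,75,10): cv2.putText(q,str(y+i),(0,i*4+4),0,.28,(255,255,255),1)
    t.append(q)
cv2.imwrite('pics/m1.png',np.vstack([np.hstack(t[:2]),np.hstack(t[2:])]))
```

```text
(no output)
```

View pics/m1.png

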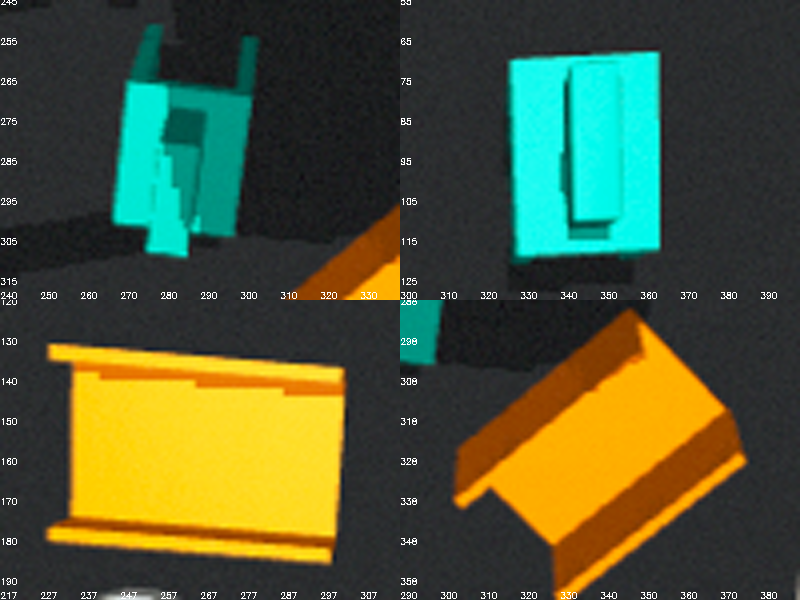

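Run:
```python
from h import *
c=load('w1')
def S(pts,z,o,sc=4): return np.array([w(c,o[0]+x/sc,o[1]+y/sc,z)[:2] for x,y in pts]).round(4)
def ang(a,b): d=b-a; return float(np.degrees(np.arctan2(d[1],d[0])).round(1)),float(np.hypot(*d).round(4))
def show(n,q): print(n,q.tolist(),q.mean(0).round(4),[ang(q[i],q[(i+1)%len(q)]) for i in range(len(q))])
show('A',S([(128,82),(251,97),(236,236),(113,225)],.055,(240,245)))
show('B',S([(110,60),(259,52),(259,250),(117,256)],.055,(300,55)))
show('Bfin',S([(172,65),(221,60),(217,219),(172,219)],.083,(300,55)))
show('T0',S([(48,45),(345,68),(330,263),(48,240)],.034,(217,120)))
show('T1a',S([(57,145),(230,8)],0,(290,288))); show('T1b',S([(170,298),(345,163)],.034,(290,288)))
show('bar',S([(512,165),(470,325)],.118,(0,0),1))
```

```text
A [[0.418, 0.0461], [0.4555, 0.0415], [0.4506, -0.0057], [0.4118, -0.0021]] [0.434 0.02 ] [(-7.0, 0.0378), (-95.9, 0.0475), (174.7, 0.039), (82.7, 0.0486)]
B [[0.482, 0.2632], [0.5205, 0.2654], [0.5229, 0.2171], [0.4847, 0.2153]] [0.5025 0.2402] [(3.3, 0.0386), (-87.2, 0.0484), (-177.3, 0.0382), (93.2, 0.048)]
Bfin [[0.4961, 0.2575], [0.5079, 0.2587], [0.5084, 0.2229], [0.4972, 0.2228]] [0.5024 0.2405] [(5.8, 0.0119), (-89.2, 0.0358), (-179.5, 0.0112), (91.8, 0.0347)]
T0 [[0.3709, 0.2022], [0.4559, 0.1965], [0.4512, 0.1405], [0.3672, 0.1467]] [0.4113 0.1715] [(-3.8, 0.0852), (-94.8, 0.0562), (175.8, 0.0842), (86.2, 0.0556)]
T1a [[0.4553, -0.0674], [0.517, -0.0119]] [ 0.4862 -0.0397] [(42.0, 0.083), (-138.0, 0.083)]
T1b [[0.4961, -0.1078], [0.5546, -0.0534]] [ 0.5254 -0.0806] [(42.9, 0.0799), (-137.1, 0.0799)]
bar [[0.6545, 0.173], [0.6386, 0.0032]] [0.6466 0.0881] [(-95.3, 0.1705), (84.7, 0.1705)]
```

```bash
python3 -c "
from h import *
to([.434,.020,.16],-6.5);to([.434,.020,.075],-6.5)"
```

```text
[-0.103, -0.037, 0.1601] [-0.0, -0.0, 7.1] t 1.75 pos [0.4701 0.1233 0.3201]
[-0.103, -0.037, 0.2451] [-0.0, -0.0, 7.1] t 1.75 pos [0.4701 0.1233 0.3201]
```

>>> {"op": "jog_arm", "data": {
  "deltas": [-0.04,-0.014,0.02,0,0,3,1,-0.08,-0.028,0.05,0,0,7,1,-0.103,-0.037,0.09,0,0,7,1,-0.103,-0.037,0.13,0,0,7,1,-0.103,-0.037,0.16,0,0,7,1,-0.103,-0.037,0.16,0,0,7,1,-0.103,-0.037,0.16,0,0,7,1]
}}

```text
time: 2.45
tool_pos: [0.4343, 0.0203, 0.1606]
tcp_rot: [-2.34, -2.095, 0.001]
wrist_force: [0.3, -0.1, 0.6]
width: 0.998
grip_force: 0.0
```

```bash
python3 -c "
from h import *
to([.434,.020,.075],-6.5); print(readout.read_state()['joint_vel'].round(3))"
```

```text
[-0.0004, -0.0002, 0.0856] [-0.0, -0.0, 0.2] t 2.45 pos [0.4343 0.0203 0.1606]
[-0.004 -0.02  -0.049 -0.003 -0.002 -0.001]
```

>>> {"op": "jog_arm", "data": {
  "deltas": [0,0,0.04,0,0,0,1,0,0,0.075,0,0,0,1,0,0,0.0855,0,0,0,1,0,0,0.0855,0,0,0,-1,0,0,0.0855,0,0,0,-1,0,0,0.0855,0,0,0,-1,0,0,0.0855,0,0,0,-1,0,0,0.0855,0,0,0,-1],
  "squeeze": 40
}}

```text
time: 3.25
tool_pos: [0.4353, 0.0193, 0.0759]
tcp_rot: [2.342, 2.092, 0.002]
wrist_force: [-0.7, 0.4, -0.5]
width: 0.146
grip_force: 9.3
```

>>> {"op": "jog_arm", "data": {
  "deltas": [0,0,0,0,0,0,-1,0,0,0,0,0,0,-1,0,0,0,0,0,0,-1,0,0,0,0,0,0,-1]
}}

```text
time: 3.65
tool_pos: [0.4351, 0.0193, 0.0755]
tcp_rot: [2.342, 2.093, 0.001]
wrist_force: [-1.0, 0.1, 6.0]
width: 0.136
grip_force: 44.3
```

>>> {"op": "jog_arm", "data": {
  "deltas": [0,0,-0.03,0,0,0,-1,0,0,-0.07,0,0,0,-1,0,0,-0.11,0,0,0,-1,0,0,-0.15,0,0,0,-1,0,0,-0.15,0,0,0,-1]
}}

```text
time: 4.15
tool_pos: [0.4384, 0.0191, 0.231]
tcp_rot: [2.337, 2.088, 0.013]
wrist_force: [0.7, 0.2, -1.2]
width: 0.129
grip_force: 43.3
```

```bash
python3 -c "
from h import *
to([.636,-.018,.225],-6)"
```

```text
[-0.0148, 0.2004, 0.0082] [0.7, -0.1, -0.4] t 4.15 pos [0.4384 0.0191 0.231 ]
```

>>> {"op": "jog_arm", "data": {
  "deltas": [-0.002,0.03,0.003,0,0,0,-1,-0.005,0.07,0.003,0,0,0,-1,-0.009,0.11,0.003,0,0,0,-1,-0.012,0.15,0.003,0,0,0,-1,-0.015,0.185,0.003,0,0,0,-1,-0.015,0.2,0.003,0,0,0,-1,-0.015,0.2,0.003,0,0,0,-1,-0.015,0.2,0.003,0,0,0,-1]
}}

```text
time: 4.95
tool_pos: [0.6303, -0.018, 0.2198]
tcp_rot: [-2.341, -2.091, 0.004]
wrist_force: [0.6, -0.7, -1.5]
width: 0.132
grip_force: 43.4
```

```bash
python3 -c "
from h import *
to([.636,-.018,.152],-6)
c=snap('side','s2'); snap('wrist','w2')
im=c['color'][150:300,260:460]; im=cv2.resize(im,None,fx=4,fy=4,interpolation=cv2.INTER_CUBIC); cv2.imwrite('pics/s2c.png',im)
c=load('s2'); print(p(c,(.636,-.018,.225)))"
```

```text
[0.0007, 0.0059, 0.0678] [-0.2, 0.0, -0.4] t 4.95 pos [ 0.6303 -0.018   0.2198]
(np.float64(342.5676187608836), np.float64(173.9048963752483))
```

View pics/s2c.png

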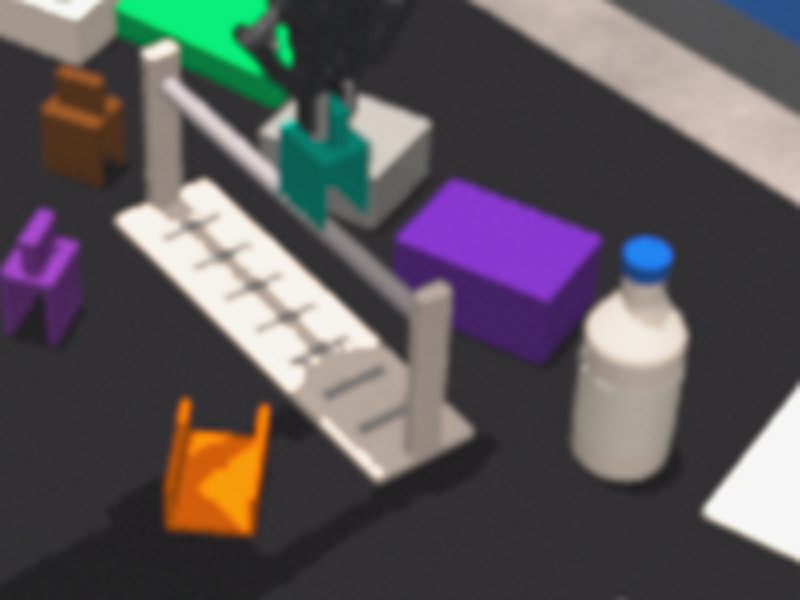

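The comb hangs upright from the gripper just above the bar, about 6 mm short in x. I'll centre it and then lower it.

>>> {"op": "jog_arm", "data": {
  "deltas": [0,0.006,0,0,0,0,-1,0,0.006,0,0,0,0,-1,0,0.006,0.02,0,0,0,-1,0,0.006,0.04,0,0,0,-1,0,0.006,0.055,0,0,0,-1,0,0.006,0.065,0,0,0,-1,0,0.006,0.068,0,0,0,-1,0,0.006,0.068,0,0,0,-1]
}}

```text
time: 5.85
tool_pos: [0.6374, -0.0187, 0.1535]
tcp_rot: [-2.342, -2.093, 0.001]
wrist_force: [-0.8, -0.0, -2.2]
width: 0.134
grip_force: 43.3
```

>>> {"op": "jog_arm", "data": {
  "deltas": [0,-0.001,0.003,0,0,0,-1,0,-0.001,0.003,0,0,0,-1,0,-0.001,0.003,0,0,0,-0.4,0,-0.001,0.003,0,0,0,0,0,-0.001,0.003,0,0,0,0,0,-0.001,-0.03,0,0,0,0,0,-0.001,-0.07,0,0,0,1,0,-0.001,-0.09,0,0,0,1]
}}

```text
time: 6.65
tool_pos: [0.6382, -0.0187, 0.248]
tcp_rot: [2.34, 2.091, 0.006]
wrist_force: [0.4, 0.1, 0.1]
width: 0.827
grip_force: 0.0
```

```bash
python3 -c "
from h import *
to([.5025,.2402,.24],3)
c=snap('wrist','w3')
m=cv2.inRange(cv2.cvtColor(c['color'],cv2.COLOR_BGR2HSV),(80,120,60),(95,255,255)); n,_,st,ce=cv2.connectedComponentsWithStats(m)
print([(s.tolist(),q.round(1).tolist(),w(c,*q,.055).round(4)[:2]) for s,q in zip(st[1:],ce[1:]) if s[4]>100])
cv2.imwrite('pics/w3.png',c['color'])"
```

```text
[0.2421, -0.1639, 0.0072] [0.3, 0.0, -9.4] t 6.65 pos [ 0.6382 -0.0187  0.248 ]
[([287, 197, 53, 81, 3438], [313.7, 238.1], array([ 0.6356, -0.0382]))]
```

View pics/w3.png

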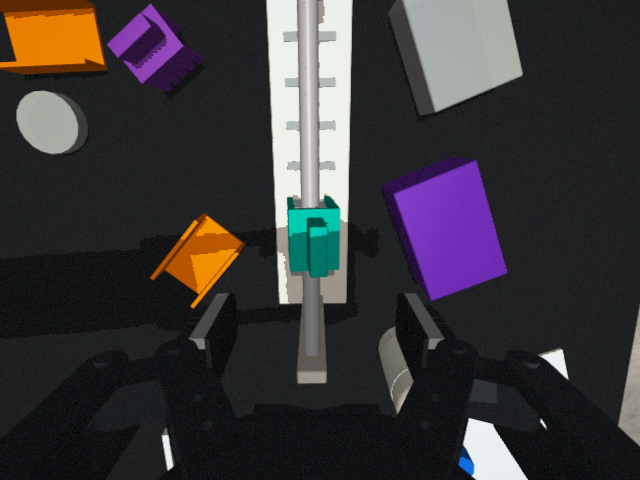

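Comb A is hung squarely astride the bar, at (313,238). Comb B is next.

>>> {"op": "jog_arm", "data": {
  "deltas": [0.035,-0.023,0,0,0,-2,1,0.07,-0.047,0,0,0,-5,1,0.105,-0.07,0,0,0,-8,1,0.14,-0.095,0,0,0,-9,1,0.175,-0.118,0,0,0,-9,1,0.21,-0.142,0,0,0,-9,1,0.242,-0.164,0.01,0,0,-9.4,1,0.242,-0.164,0.02,0,0,-9.4,1]
}}

```text
time: 7.5
tool_pos: [0.4986, 0.2439, 0.2237]
tcp_rot: [-2.157, -2.282, -0.002]
wrist_force: [1.0, -0.4, -0.4]
width: 0.999
grip_force: 0.0
```

>>> {"op": "jog_arm", "data": {
  "deltas": [0,0,0.02,0,0,0,1,0,0,0.04,0,0,0,1,0,0,0.05,0,0,0,1,0,0,0.05,0,0,0,1,0,0,0.05,0,0,0,1]
}}

```text
time: 8.0
tool_pos: [0.5011, 0.2399, 0.174]
tcp_rot: [2.164, 2.277, 0.0]
wrist_force: [-0.0, -0.3, 0.4]
width: 1.004
grip_force: 0.0
```

```bash
python3 -c "
from h import *
to([.5025,.2402,.075],3)
c=snap('wrist','w4'); print(np.round(p(c,(.5025,.2402,.055)),1),[np.round(p(c,(*q,.055)),1) for q in((.482,.2632),(.5205,.2654),(.5229,.2171),(.4847,.2153))])
m=cv2.inRange(cv2.cvtColor(c['color'],cv2.COLOR_BGR2HSV),(80,120,60),(95,255,255)); n,_,st,ce=cv2.connectedComponentsWithStats(m)
print([(s.tolist(),q.round(1).tolist()) for s,q in zip(st[1:],ce[1:]) if s[4]>100])"
```

```text
[0.0002, 0.0014, 0.099] [0.0, 0.0, -0.1] t 8.0 pos [0.5011 0.2399 0.174 ]
[316.7 240.6] [array([290.1, 209. ]), array([343.2, 208.6]), array([341.8, 270.6]), array([291.9, 270.6])]
[([289, 195, 54, 82, 3628], [315.7, 236.8])]
```

Comb B hasn't moved: its blob matches the predicted corners. Going down to grip.

>>> {"op": "jog_arm", "data": {
  "deltas": [0,0.001,0.045,0,0,0,1,0,0.001,0.085,0,0,0,1,0,0.001,0.098,0,0,0,1,0,0.001,0.098,0,0,0,1,0,0.001,0.098,0,0,0,-1,0,0.001,0.098,0,0,0,-1,0,0.001,0.098,0,0,0,-1,0,0.001,0.098,0,0,0,-1]
}}

```text
time: 8.85
tool_pos: [0.5027, 0.2407, 0.0773]
tcp_rot: [2.162, 2.278, 0.004]
wrist_force: [-0.0, 0.3, -0.2]
width: 0.331
grip_force: 0.0
```

>>> {"op": "jog_arm", "data": {
  "deltas": [0,0,0,0,0,0,-1,0,0,0,0,0,0,-1,0,0,0,0,0,0,-1,0,0,-0.03,0,0,0,-1,0,0,-0.07,0,0,0,-1,0,0,-0.11,0,0,0,-1,0,0,-0.15,0,0,0,-1,0,0,-0.15,0,0,0,-1]
}}

```text
time: 9.65
tool_pos: [0.5053, 0.2419, 0.2328]
tcp_rot: [2.16, 2.275, 0.017]
wrist_force: [0.8, 1.0, -0.6]
width: 0.132
grip_force: 42.8
```

```bash
python3 -c "
from h import *
to([.646,.085,.225],-6)"
```

```text
[-0.164, 0.1322, 0.0086] [0.6, -0.3, 9.0] t 9.65 pos [0.5053 0.2419 0.2328]
```

>>> {"op": "jog_arm", "data": {
  "deltas": [-0.025,0.02,0.002,0,0,2,-1,-0.055,0.045,0.002,0,0,5,-1,-0.085,0.07,0.002,0,0,7,-1,-0.115,0.095,0.002,0,0,9,-1,-0.145,0.12,0.002,0,0,9,-1,-0.164,0.132,0.002,0,0,9,-1,-0.164,0.132,0.002,0,0,9,-1,-0.164,0.132,0.002,0,0,9,-1]
}}

```text
time: 10.45
tool_pos: [0.6412, 0.083, 0.222]
tcp_rot: [-2.335, -2.099, 0.003]
wrist_force: [-0.2, 0.4, -1.3]
width: 0.127
grip_force: 42.7
```

```bash
python3 -c "
from h import *
to([.646,.085,.150],-6)"
```

```text
[0.0025, 0.0048, 0.072] [-0.2, 0.0, -0.1] t 10.45 pos [0.6412 0.083  0.222 ]
```

>>> {"op": "jog_arm", "data": {
  "deltas": [0.001,0.004,0,0,0,0,-1,0.001,0.004,0.01,0,0,0,-1,0.001,0.004,0.03,0,0,0,-1,0.001,0.004,0.05,0,0,0,-1,0.001,0.004,0.062,0,0,0,-1,0.001,0.004,0.068,0,0,0,-1,0.001,0.004,0.07,0,0,0,-1,0.001,0.004,0.07,0,0,0,-1]
}}

```text
time: 11.25
tool_pos: [0.6463, 0.0842, 0.1541]
tcp_rot: [2.335, 2.102, 0.001]
wrist_force: [-0.0, -0.5, -0.4]
width: 0.129
grip_force: 42.7
```

>>> {"op": "jog_arm", "data": {
  "deltas": [0,0,0.001,0,0,0,-1,0,0,0.001,0,0,0,-0.4,0,0,0.001,0,0,0,0,0,0,0.001,0,0,0,0,0,0,-0.03,0,0,0,0,0,0,-0.07,0,0,0,1,0,0,-0.1,0,0,0,1]
}}

```text
time: 11.95
tool_pos: [0.6465, 0.0839, 0.2561]
tcp_rot: [2.335, 2.101, 0.002]
wrist_force: [1.0, 0.2, -0.1]
width: 0.825
grip_force: 0.0
```

```bash
python3 -c "
from h import *
to([.506,-.060,.15],132.3);to([.506,-.060,.15],-47.7);to([.4113,.1715,.22],86); print(readout.read_state()['q'].round(2))
c=snap('wrist','w5'); c=snap('side','s5')
im=c['color'][150:300,180:380]; im=cv2.resize(im,None,fx=4,fy=4,interpolation=cv2.INTER_CUBIC); cv2.imwrite('pics/s5c.png',im)"
```

```text
[-0.1579, -0.1248, 0.1059] [0.1, 0.1, -138.3] t 11.95 pos [0.6465 0.0839 0.2561]
[-0.1579, -0.1248, 0.1059] [0.1, -0.1, 41.7] t 11.95 pos [0.6465 0.0839 0.2561]
[0.0623, -0.2432, 0.0357] [0.1, 0.1, -92.0] t 11.95 pos [0.6465 0.0839 0.2561]
[ 0.09  0.22  1.65 -0.    1.28  0.2 ]
```

View pics/w5.png

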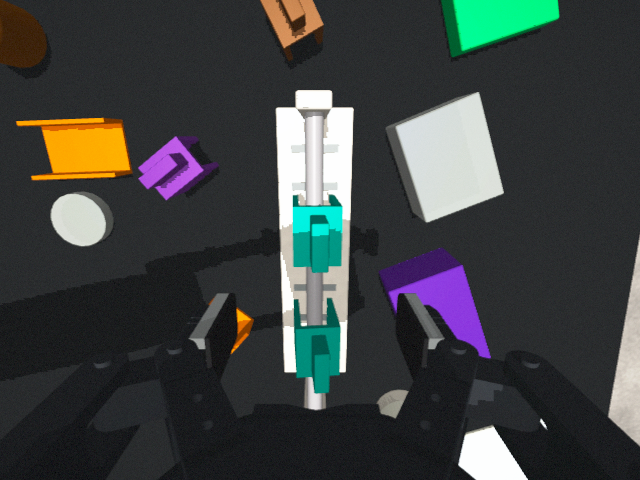

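Both combs are properly astride the bar, at (317,235) and (317,345). Now tray T1: move above it and re-measure.

>>> {"op": "jog_arm", "data": {
  "deltas": [-0.02,-0.015,0,0,0,8,1,-0.05,-0.04,0,0,0,16,1,-0.08,-0.065,0,0,0,24,1,-0.11,-0.09,0,0,0,32,1,-0.14,-0.11,0.01,0,0,40,1,-0.158,-0.125,0.03,0,0,41.7,1,-0.158,-0.125,0.05,0,0,41.7,1,-0.158,-0.125,0.05,0,0,41.7,1]
}}

```text
time: 12.85
tool_pos: [0.5021, -0.0602, 0.2004]
tcp_rot: [-2.928, -1.13, 0.008]
wrist_force: [-0.5, -0.1, -0.8]
width: 0.999
grip_force: 0.0
```

```bash
python3 -c "
from h import *
to([.506,-.060,.031],-47.7)
c=snap('wrist','w6')
for z in (0,.034): print(z,[np.round(p(c,(*q,z)),1).tolist() for q in((.4553,-.0674),(.517,-.0119),(.5546,-.0534),(.4961,-.1078))])
m=cv2.inRange(cv2.cvtColor(c['color'],cv2.COLOR_BGR2HSV),(8,180,60),(25,255,255)); n,_,st,ce=cv2.connectedComponentsWithStats(m)
print([(s.tolist(),q.round(1).tolist()) for s,q in zip(st[1:],ce[1:]) if s[4]>100])
im=cv2.resize(c['color'][150:350,200:440],None,fx=3,fy=3,interpolation=cv2.INTER_CUBIC); cv2.imwrite('pics/w6c.png',im)"
```

```text
[0.0037, 0.0033, 0.1694] [-0.3, 0.2, -0.1] t 12.85 pos [ 0.5021 -0.0602  0.2004]
0 [[291.3, 254.5], [289.6, 170.9], [349.4, 170.9], [348.3, 251.6]]
0.034 [[288.6, 267.0], [286.4, 175.0], [353.0, 174.9], [351.5, 263.8]]
[([0, 51, 112, 130, 8862], [48.5, 113.1]), ([286, 170, 67, 99, 5336], [319.3, 216.8])]
```

View pics/w6c.png

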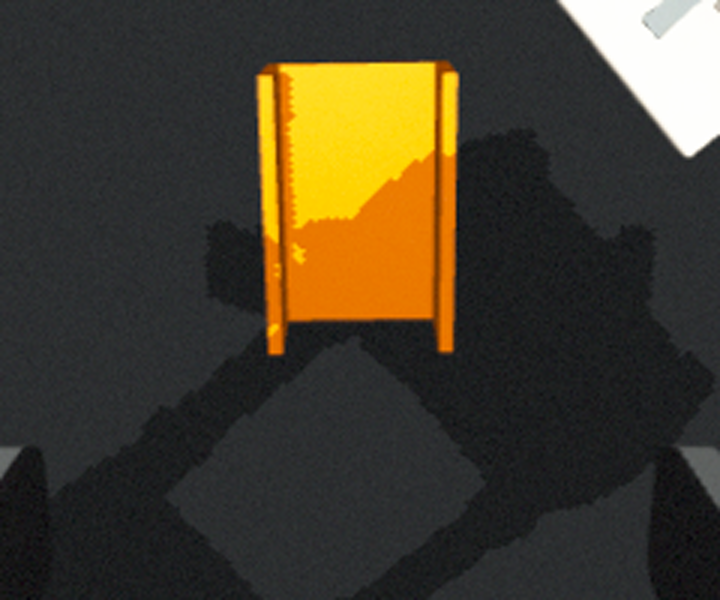

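Tray T1 is square to the jaws: its walls run along the image columns and it sits where predicted. Descend and grip.

>>> {"op": "jog_arm", "data": {
  "deltas": [0.003,0.002,0.03,0,0,0,1,0.003,0.002,0.07,0,0,0,1,0.003,0.002,0.11,0,0,0,1,0.003,0.002,0.15,0,0,0,1,0.003,0.002,0.169,0,0,0,1,0.003,0.002,0.169,0,0,0,1,0.003,0.002,0.169,0,0,0,1,0.003,0.002,0.169,0,0,0,-1],
  "squeeze": 40
}}

```text
time: 13.7
tool_pos: [0.5111, -0.0597, 0.037]
tcp_rot: [2.928, 1.133, 0.006]
wrist_force: [-0.1, -0.1, 0.3]
width: 0.855
grip_force: 0.0
```

>>> {"op": "jog_arm", "data": {
  "deltas": [0,0,0,0,0,0,-1,0,0,0,0,0,0,-1,0,0,0,0,0,0,-1,0,0,0,0,0,0,-1,0,0,0,0,0,0,-1]
}}

```text
time: 14.2
tool_pos: [0.5107, -0.0597, 0.0371]
tcp_rot: [2.929, 1.132, 0.006]
wrist_force: [0.1, 0.2, 6.2]
width: 0.646
grip_force: 43.1
```

```bash
python3 -c "
from h import *
to([.506,-.060,.031],-47.7)"
```

```text
[-0.0037, -0.0029, 0.0061] [0.2, -0.2, -0.0] t 14.2 pos [ 0.5107 -0.0597  0.0371]
```

>>> {"op": "jog_arm", "data": {
  "deltas": [0,0,0,0,0,0,1,0,0,0,0,0,0,1,-0.004,0,0.008,0,0,0,1,-0.004,0,0.008,0,0,0,1,-0.004,0,0.008,0,0,0,1,-0.004,0,0.008,0,0,0,-1,-0.004,0,0.008,0,0,0,-1,-0.004,0,0.008,0,0,0,-1]
}}

```text
time: 15.0
tool_pos: [0.5063, -0.0623, 0.0272]
tcp_rot: [2.93, 1.133, 0.001]
wrist_force: [0.2, 0.2, -0.7]
width: 0.647
grip_force: 43.5
```

>>> {"op": "jog_arm", "data": {
  "deltas": [0,0,0,0,0,0,-1,0,0,0,0,0,0,-1,0,0,0,0,0,0,-1]
}}

```text
time: 15.3
tool_pos: [0.5062, -0.0623, 0.0271]
tcp_rot: [2.93, 1.133, 0.001]
wrist_force: [0.8, -0.1, 2.8]
width: 0.645
grip_force: 43.7
```

>>> {"op": "jog_arm", "data": {
  "deltas": [0,0,-0.02,0,0,0,-1,0,0,-0.05,0,0,0,-1,0,0,-0.08,0,0,0,-1,0,0,-0.11,0,0,0,-1,0,0,-0.12,0,0,0,-1,0,0,-0.12,0,0,0,-1,0,0,-0.12,0,0,0,-1]
}}

```text
time: 16.0
tool_pos: [0.5048, -0.062, 0.1454]
tcp_rot: [-2.929, -1.132, 0.003]
wrist_force: [-0.4, -0.8, -0.9]
width: 0.645
grip_force: 43.6
```

```bash
python3 -c "
from h import *
to([.555,-.346,.15],-96.2)
c=snap('wrist','w7')"
```

```text
[-0.1538, 0.2439, -0.0048] [-0.1, 0.1, 48.5] t 16.0 pos [ 0.5048 -0.062   0.1454]
```

View pics/w7.png

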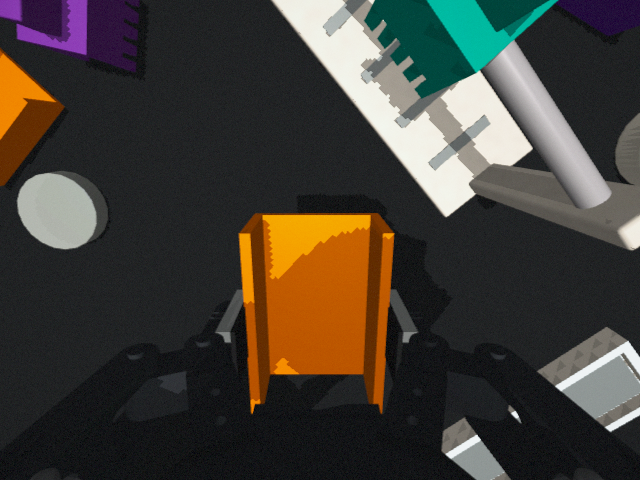

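Tray T1 is held square and centred, with its far rim corners at (240,235) and (393,235). I'll move to the base, hovering over pocket 0 so that pocket 1 is in view.

```bash
python3 -c "
from h import *
to([.456,-.335,.2],-96.2)
c=load('w7'); s=readout.read_state(); M=R.from_rotvec(s['tcp_rot']).as_matrix(); z=s['tool_pos'][2]+.007
for q in((240,235),(393,235),(382,412),(251,412)): print((M.T@(w(c,*q,z)-s['tool_pos'])).round(4))"
```

```text
[-0.2195, 0.1694, -0.0553] [-0.1, 0.2, 48.5] t 16.05 pos [ 0.5043 -0.0619  0.1447]
[ 0.0417 -0.0273 -0.007 ]
[ 0.0416  0.0278 -0.0072]
[-0.0371  0.0281 -0.007 ]
[-0.037  -0.0278 -0.0068]
```

>>> {"op": "jog_arm", "data": {
  "deltas": [-0.03,0.023,-0.015,0,0,7,-1,-0.06,0.046,-0.03,0,0,14,-1,-0.09,0.07,-0.045,0,0,21,-1,-0.12,0.093,-0.055,0,0,28,-1,-0.15,0.116,-0.055,0,0,35,-1,-0.18,0.14,-0.055,0,0,42,-1,-0.21,0.16,-0.055,0,0,48.5,-1,-0.22,0.17,-0.055,0,0,48.5,-1]
}}

```text
time: 16.85
tool_pos: [0.4553, -0.338, 0.1993]
tcp_rot: [-3.135, 0.177, 0.006]
wrist_force: [0.4, 0.3, -0.1]
width: 0.647
grip_force: 43.5
```

>>> {"op": "jog_arm", "data": {
  "deltas": [0,0,0,0,0,0,-1,0,0,0,0,0,0,-1,0,0,0,0,0,0,-1]
}}

```text
time: 17.15
tool_pos: [0.4573, -0.3344, 0.2009]
tcp_rot: [-3.136, 0.168, 0.002]
wrist_force: [-0.8, 0.3, -1.1]
width: 0.645
grip_force: 43.5
```

```bash
python3 -c "
from h import *
to([.556,-.346,.2],-96.2)
c=snap('wrist','w8')
b=np.array([.506,-.340]); u=np.array([np.cos(np.radians(-6.3)),np.sin(np.radians(-6.3))]); v=np.array([-u[1],u[0]])
print([np.round(p(c,(*(b+u*i*.104+v*j*.039),.022)),1).tolist() for i,j in((1,1),(1,-1),(-1,-1),(-1,1))])"
```

```text
[0.0993, 0.001, 0.0008] [-0.1, 0.1, 0.1] t 17.15 pos [ 0.4573 -0.3344  0.2009]
[[268.9, 31.6], [368.5, 31.8], [358.5, 277.4], [277.3, 277.2]]
```

View pics/w8.png

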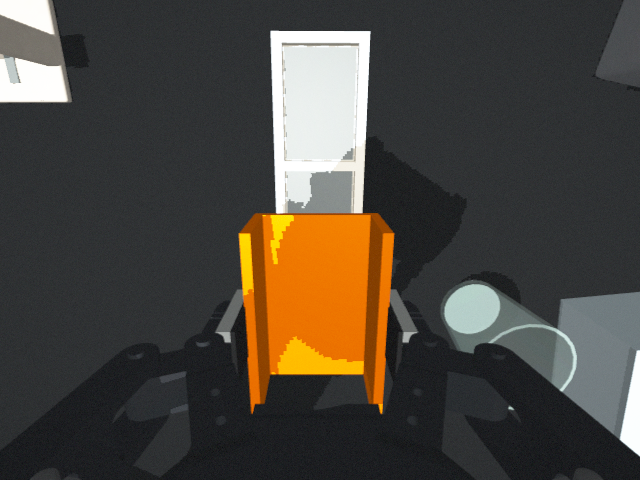

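The base is aligned with the tray. Its far corners are at (271,31.5) and (370,31.5), about 1.5 mm towards tool +y from my estimate. Moving over pocket 1.

>>> {"op": "jog_arm", "data": {
  "deltas": [0.03,0.001,0.02,0,0,0,-1,0.06,0.002,0.05,0,0,0,-1,0.09,0.002,0.08,0,0,0,-1,0.098,0.002,0.11,0,0,0,-1,0.098,0.002,0.12,0,0,0,-1,0.098,0.002,0.12,0,0,0,-1,0.098,0.002,0.12,0,0,0,-1,0.098,0.002,0.12,0,0,0,-1]
}}

```text
time: 18.0
tool_pos: [0.5552, -0.3492, 0.0841]
tcp_rot: [3.135, -0.171, 0.005]
wrist_force: [0.6, -0.4, -0.9]
width: 0.645
grip_force: 43.6
```

```bash
python3 -c "
from h import *
to([.555,-.3469,.041],-96.2)"
```

```text
[-0.0006, -0.0023, 0.0431] [0.1, -0.2, -0.0] t 18.0 pos [ 0.5552 -0.3492  0.0841]
```

>>> {"op": "jog_arm", "data": {
  "deltas": [-0.001,-0.002,0.01,0,0,0,-1,-0.001,-0.002,0.02,0,0,0,-1,-0.001,-0.002,0.028,0,0,0,-1,-0.001,-0.002,0.028,0,0,0,-1,-0.001,-0.002,0.028,0,0,0,-1]
}}

```text
time: 18.5
tool_pos: [0.5533, -0.3463, 0.053]
tcp_rot: [-3.136, 0.171, 0.002]
wrist_force: [-1.1, -0.3, -0.5]
width: 0.649
grip_force: 43.6
```

```bash
python3 -c "
from h import *
to([.555,-.3469,.041],-96.2); snap('side','s9'); c=snap('wrist','w9')
a=cv2.imread('pics/s9.png')[290:370,340:450]; a=cv2.resize(a,None,fx=4,fy=4,interpolation=cv2.INTER_CUBIC)
b=cv2.resize(c['color'][180:420,230:410],(330,440)); cv2.imwrite('pics/m9.png',np.hstack([cv2.copyMakeBorder(a,0,120,0,0,0),b]))"
```

```text
[0.0018, 0.0005, 0.012] [-0.0, 0.1, -0.0] t 18.5 pos [ 0.5533 -0.3463  0.053 ]
```

View pics/m9.png

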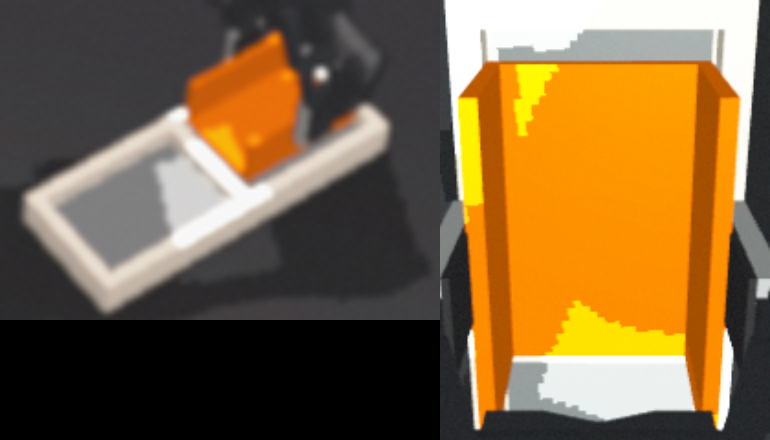

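The tray is laterally centred in pocket 1, but the divider shows as only a thin strip (rows ≈374–377), so I'll check the fore-aft offset.

```bash
python3 -c "
from h import *
c=load('w9')
b=np.array([.5058,-.3414]); u=np.array([np.cos(np.radians(-6.3)),np.sin(np.radians(-6.3))])
for x in(-.004,.004,.096): print('base x',x,np.round(p(c,(*(b+u*x),.022)),1))
col=c['color'][:,320]; print(180+30*240/440, [(r,col[r].tolist()) for r in list(range(190,216,2))+list(range(368,386))])
s=readout.read_state()['tool_pos']
for r in (213.5,214.5,372.5,374): print(r,((w(c,320,r,s[2]-.023)-s)[:2]@u).round(4), ((w(c,320,r,s[2]-.027)-s)[:2]@u).round(4))
print((( s[:2]-b)@u).round(4))"
```

```text
base x -0.004 [318.8 379.6]
base x 0.004 [318.8 367.1]
base x 0.096 [319.2 197.3]
196.36363636363637 [(190, [251, 254, 254]), (192, [251, 254, 254]), (194, [251, 254, 254]), (196, [188, 194, 190]), (198, [175, 177, 168]), (200, [178, 181, 173]), (202, [174, 175, 165]), (204, [175, 175, 167]), (206, [172, 175, 167]), (208, [174, 179, 172]), (210, [170, 172, 165]), (212, [174, 176, 169]), (214, [0, 87, 185]), (368, [0, 227, 255]), (369, [0, 227, 255]), (370, [0, 229, 255]), (371, [0, 227, 255]), (372, [0, 227, 255]), (373, [0, 227, 255]), (374, [254, 255, 255]), (375, [255, 255, 255]), (376, [255, 255, 255]), (377, [255, 255, 255]), (378, [246, 247, 243]), (379, [240, 242, 237]), (380, [239, 242, 237]), (381, [239, 240, 235]), (382, [240, 241, 235]), (383, [240, 241, 236]), (384, [240, 240, 236]), (385, [240, 241, 236])]
213.5 0.0419 0.0411
214.5 0.0415 0.0406
372.5 -0.0409 -0.044
374 -0.0418 -0.0449
0.0484
```

>>> {"op": "jog_arm", "data": {
  "deltas": [0.0025,0.0005,0,0,0,0,-1,0.0025,0.0005,0.004,0,0,0,-1,0.0025,0.0005,0.008,0,0,0,-1,0.0025,0.0005,0.011,0,0,0,-1,0.0025,0.0005,0.013,0,0,0,-1,0.0025,0.0005,0.013,0,0,0,-1]
}}

```text
time: 19.2
tool_pos: [0.5557, -0.347, 0.0401]
tcp_rot: [-3.136, 0.171, 0.002]
wrist_force: [0.5, 0.1, -0.6]
width: 0.644
grip_force: 43.6
```

>>> {"op": "jog_arm", "data": {
  "deltas": [0,0,0.001,0,0,0,-1,0,0,0.001,0,0,0,0.6,0,0,0.001,0,0,0,0.6,0,0,0.001,0,0,0,0.6,0,0,-0.03,0,0,0,1,0,0,-0.08,0,0,0,1,0,0,-0.13,0,0,0,1,0,0,-0.17,0,0,0,1]
}}

```text
time: 20.0
tool_pos: [0.5568, -0.3477, 0.2143]
tcp_rot: [3.135, -0.171, 0.004]
wrist_force: [1.0, -0.7, 0.6]
width: 1.002
grip_force: 0.0
```

```bash
python3 -c "
from h import *
to([.4115,.1715,.21],-94)
c=snap('wrist','w10'); d=snap('side','s10')
a=cv2.resize(d['color'][200:360,180:440],(520,320)); b=cv2.resize(c['color'][150:390,220:420],(267,320)); cv2.imwrite('pics/m10.png',np.hstack([a,b]))"
```

```text
[-0.2008, -0.5004, 0.0031] [0.1, -0.2, -2.2] t 20.0 pos [ 0.5568 -0.3477  0.2143]
```

View pics/m10.png

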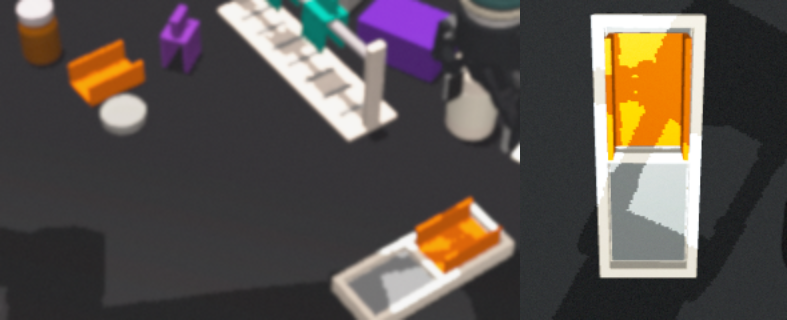

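I've now opened 16 pictures, two over the limit of 14, so I'll open no more. From here I'll check with numbers only. T1 is seated flat in pocket 1. Next is tray T0.

>>> {"op": "jog_arm", "data": {
  "deltas": [-0.015,-0.04,0,0,0,0,1,-0.034,-0.085,0,0,0,0,1,-0.052,-0.13,0,0,0,0,1,-0.07,-0.175,0,0,0,0,1,-0.088,-0.22,0,0,0,-1,1,-0.106,-0.265,0,0,0,-2.2,1,-0.124,-0.31,0,0,0,-2.2,1,-0.142,-0.355,0,0,0,-2.2,1]
}}

```text
time: 20.9
tool_pos: [0.4524, 0.0227, 0.2104]
tcp_rot: [-3.139, 0.111, -0.0]
wrist_force: [-0.2, 1.0, -0.3]
width: 1.002
grip_force: 0.0
```

>>> {"op": "jog_arm", "data": {
  "deltas": [-0.018,-0.045,0,0,0,0,1,-0.036,-0.09,0,0,0,0,1,-0.054,-0.135,0,0,0,0,1,-0.058,-0.145,0,0,0,0,1,-0.058,-0.145,0,0,0,0,1,-0.058,-0.145,0,0,0,0,1,-0.058,-0.145,0,0,0,0,1]
}}

```text
time: 21.6
tool_pos: [0.4063, 0.1685, 0.2106]
tcp_rot: [3.139, -0.113, -0.0]
wrist_force: [-0.0, 0.1, 0.5]
width: 1.0
grip_force: 0.0
```

```bash
python3 -c "
from h import *
to([.4115,.1715,.026],-94)
c=snap('wrist','w11')
P=[(.3709,.2022),(.4559,.1965),(.4512,.1405),(.3672,.1467)]
for z in (0,.034): print(z,[np.round(p(c,(*q,z)),1).tolist() for q in P])
h=cv2.cvtColor(c['color'],cv2.COLOR_BGR2HSV)
m=cv2.inRange(h,(8,180,60),(30,255,255)); n,l,st,ce=cv2.connectedComponentsWithStats(m)
for i in range(1,n):
  if st[i,4]>300:
    k,_=cv2.findContours((l==i).astype('uint8'),0,2); print(st[i],ce[i].round(1),cv2.approxPolyDP(k[0],4,True)[:,0].tolist())
a=load('w1'); print('petri',[w(a,*q,.016)[:2].round(4).tolist() for q in((250,216),(250,193),(250,239))],'jar',w(a,217,42,.085).round(3))"
```

```text
[0.005, -0.0035, 0.1846] [0.0, 0.0, -0.1] t 21.6 pos [0.4063 0.1685 0.2106]
0 [[287.2, 250.1], [284.4, 166.1], [342.8, 166.7], [341.0, 249.7]]
0.034 [[284.3, 261.6], [281.0, 169.3], [345.8, 170.0], [343.5, 261.2]]
[ 281  168   65   94 5297] [313.4 210.8] [[284, 168], [284, 261], [291, 251], [337, 251], [343, 261], [345, 171]]
[ 167  228   69   65 1736] [210.5 250.4] [[205, 228], [167, 255], [186, 250], [204, 257], [216, 274], [213, 292], [235, 255], [224, 233]]
petri [[0.3866, 0.0988], [0.388, 0.1284], [0.3851, 0.0679]] jar [0.377 0.281 0.085]
```

T0 is where predicted. The petri dish is close to the lower finger, so I'll grip 12 mm off-centre towards +x with the jaws partly closed.

>>> {"op": "jog_arm", "data": {
  "deltas": [0.017,-0.0035,0.03,0,0,0,0.65,0.017,-0.0035,0.07,0,0,0,0.65,0.017,-0.0035,0.1,0,0,0,0.65,0.017,-0.0035,0.11,0,0,0,0.65,0.017,-0.0035,0.11,0,0,0,0.65,0.017,-0.0035,0.11,0,0,0,0.65]
}}

```text
time: 22.25
tool_pos: [0.4243, 0.1718, 0.102]
tcp_rot: [-3.139, 0.112, -0.003]
wrist_force: [0.0, -0.3, 0.6]
width: 0.828
grip_force: 0.0
```

```bash
python3 -c "
from h import *
to([.4235,.1707,.027],-94)"
```

```text
[-0.0008, 0.0012, 0.075] [-0.0, -0.1, -0.1] t 22.25 pos [0.4243 0.1718 0.102 ]
```

>>> {"op": "jog_arm", "data": {
  "deltas": [-0.001,0.001,0.03,0,0,0,0.65,-0.001,0.001,0.06,0,0,0,0.65,-0.001,0.001,0.074,0,0,0,0.65,-0.001,0.001,0.074,0,0,0,0.65,-0.001,0.001,0.074,0,0,0,-1,-0.001,0.001,0.074,0,0,0,-1,-0.001,0.001,0.074,0,0,0,-1,-0.001,0.001,0.074,0,0,0,-1]
}}

```text
time: 23.05
tool_pos: [0.424, 0.1718, 0.0288]
tcp_rot: [-3.138, 0.11, -0.006]
wrist_force: [0.1, -0.2, 7.0]
width: 0.646
grip_force: 44.1
```

>>> {"op": "jog_arm", "data": {
  "deltas": [0,0,0,0,0,0,-1,0,0,0,0,0,0,-1,0,0,-0.02,0,0,0,-1,0,0,-0.05,0,0,0,-1,0,0,-0.08,0,0,0,-1,0,0,-0.11,0,0,0,-1,0,0,-0.14,0,0,0,-1,0,0,-0.17,0,0,0,-1]
}}

```text
time: 23.85
tool_pos: [0.4218, 0.1711, 0.1985]
tcp_rot: [-3.139, 0.11, -0.001]
wrist_force: [0.3, 0.1, -0.1]
width: 0.643
grip_force: 43.2
```

```bash
python3 -c "
from h import *
to([.468,-.337,.2],-96.2)"
```

```text
[0.0818, 0.5036, -0.0016] [-0.0, -0.0, 2.2] t 23.85 pos [0.4218 0.1711 0.1985]
```

>>> {"op": "jog_arm", "data": {
  "deltas": [0.005,0.03,0,0,0,0,-1,0.012,0.075,0,0,0,0,-1,0.02,0.12,0,0,0,0,-1,0.027,0.165,0,0,0,1,-1,0.034,0.21,0,0,0,2,-1,0.041,0.255,0,0,0,2.2,-1,0.048,0.3,0,0,0,2.2,-1,0.055,0.345,0,0,0,2.2,-1]
}}

```text
time: 24.65
tool_pos: [0.4524, -0.1788, 0.1974]
tcp_rot: [3.137, -0.171, 0.002]
wrist_force: [1.0, 0.5, 0.0]
width: 0.648
grip_force: 43.2
```

>>> {"op": "jog_arm", "data": {
  "deltas": [0.007,0.04,0,0,0,0,-1,0.014,0.08,0,0,0,0,-1,0.02,0.12,0,0,0,0,-1,0.025,0.15,0,0,0,0,-1,0.027,0.158,0,0,0,0,-1,0.027,0.158,0,0,0,0,-1,0.027,0.158,0,0,0,0,-1]
}}

```text
time: 25.35
tool_pos: [0.4621, -0.3358, 0.1966]
tcp_rot: [-3.136, 0.171, 0.001]
wrist_force: [-0.4, 0.7, -0.9]
width: 0.646
grip_force: 43.2
```

```bash
python3 -c "
from h import *
b=np.array([.507,-.3415]); u=np.array([np.cos(np.radians(-6.3)),np.sin(np.radians(-6.3))])
T=b-.05*u+.0125*u; print(T); to([*T,.055],-96.2)"
```

```text
[ 0.46972646 -0.33738496]
[0.0079, 0.0009, 0.1416] [-0.1, 0.0, -0.0] t 25.35 pos [ 0.4621 -0.3358  0.1966]
```

>>> {"op": "jog_arm", "data": {
  "deltas": [0.008,0.001,0.03,0,0,0,-1,0.008,0.001,0.07,0,0,0,-1,0.008,0.001,0.11,0,0,0,-1,0.008,0.001,0.135,0,0,0,-1,0.008,0.001,0.141,0,0,0,-1,0.008,0.001,0.141,0,0,0,-1,0.008,0.001,0.141,0,0,0,-1]
}}

```text
time: 26.05
tool_pos: [0.4714, -0.3389, 0.0576]
tcp_rot: [3.136, -0.169, 0.004]
wrist_force: [-0.0, 0.1, -0.6]
width: 0.646
grip_force: 43.2
```

```bash
python3 -c "
from h import *
b=np.array([.507,-.3415]); u=np.array([np.cos(np.radians(-6.3)),np.sin(np.radians(-6.3))])
T=b-.0375*u; to([*T,.041],-96.2)
c=snap('wrist','w12'); s=readout.read_state()['tool_pos']
h=cv2.cvtColor(c['color'],cv2.COLOR_BGR2HSV); m=cv2.inRange(h,(8,180,60),(30,255,255))
for col in (305,320,335): 
  r=np.flatnonzero(np.diff(m[:,col].astype(int))); print(col,[(int(x),c['color'][x-1,col].tolist(),c['color'][x+2,col].tolist()) for x in r])
for row in (230,270,300): print(row,np.flatnonzero(np.diff(m[row].astype(int))))
for r in range(200,420,10): print(r,c['color'][r,320],((w(c,320,r,s[2]-.028)-s)[:2]@u).round(4),((w(c,320,r,s[2]-.024)-s)[:2]@u).round(4),((w(c,320,r,.022)-[*b,0])[:2]@u).round(4))
"
```

```text
[-0.0019, -0.0013, 0.0166] [0.1, -0.1, 0.0] t 26.05 pos [ 0.4714 -0.3389  0.0576]
305 [(9, [219, 219, 213], [0, 207, 254]), (204, [0, 122, 237], [133, 133, 127]), (239, [129, 129, 124], [0, 66, 143]), (392, [0, 175, 255], [255, 255, 254])]
320 [(9, [218, 220, 212], [0, 211, 254]), (204, [0, 124, 237], [132, 133, 129]), (239, [130, 131, 126], [0, 67, 143]), (392, [0, 176, 254], [255, 255, 254])]
335 [(9, [219, 219, 212], [0, 211, 254]), (204, [0, 122, 238], [136, 138, 132]), (239, [133, 134, 127], [3, 71, 146]), (391, [0, 177, 255], [254, 254, 254])]
230 []
270 [242 388]
300 [243 387]
200 [  0 125 238] 0.047 0.0477 0.0103
210 [139 150 157] 0.0424 0.0433 0.0055
220 [221 231 235] 0.0378 0.0387 0.0006
230 [146 149 147] 0.0331 0.0341 -0.0044
240 [ 14  71 141] 0.0282 0.0294 -0.0094
250 [  0 117 234] 0.0233 0.0247 -0.0146
260 [  0 115 233] 0.0183 0.0198 -0.0199
270 [  0 116 234] 0.0133 0.0149 -0.0252
280 [  0 112 232] 0.0081 0.0098 -0.0307
290 [  0 110 230] 0.0028 0.0047 -0.0362
300 [  0 113 232] -0.0025 -0.0005 -0.0419
310 [  0 111 231] -0.008 -0.0058 -0.0476
320 [  0 109 230] -0.0136 -0.0113 -0.0535
330 [  0 107 229] -0.0192 -0.0168 -0.0594
340 [  0 108 229] -0.025 -0.0224 -0.0655
350 [  0 106 228] -0.0309 -0.0282 -0.0717
360 [  0 178 255] -0.0369 -0.034 -0.0781
370 [  0 177 254] -0.043 -0.04 -0.0845
380 [  0 180 255] -0.0493 -0.0461 -0.0911
390 [  0 177 254] -0.0557 -0.0523 -0.0978
400 [27 27 24] -0.0622 -0.0586 -0.1047
410 [30 28 29] -0.0688 -0.0651 -0.1117
```

>>> {"op": "jog_arm", "data": {
  "deltas": [-0.001,-0.001,0,0,0,0,-1,-0.001,-0.001,0,0,0,0,-1,-0.001,-0.001,0,0,0,0,-1,-0.001,-0.001,0,0,0,0,-1]
}}

```text
time: 26.5
tool_pos: [0.4694, -0.3378, 0.0562]
tcp_rot: [3.137, -0.171, 0.001]
wrist_force: [-0.5, -0.6, -0.7]
width: 0.645
grip_force: 43.2
```

```bash
python3 -c "
from h import *
b=np.array([.507,-.3415]); u=np.array([np.cos(np.radians(-6.3)),np.sin(np.radians(-6.3))])
T=b-.0375*u; to([*T,.041],-96.2)"
```

```text
[0.0003, -0.0005, 0.0152] [0.0, -0.0, -0.0] t 26.5 pos [ 0.4694 -0.3378  0.0562]
```

>>> {"op": "jog_arm", "data": {
  "deltas": [0,0,0.004,0,0,0,-1,0,0,0.008,0,0,0,-1,0,0,0.012,0,0,0,-1,0,0,0.015,0,0,0,-1,0,0,0.015,0,0,0,-1]
}}

```text
time: 27.0
tool_pos: [0.469, -0.3375, 0.0409]
tcp_rot: [-3.136, 0.171, 0.002]
wrist_force: [-2.3, 2.0, 4.1]
width: 0.647
grip_force: 43.8
```

>>> {"op": "jog_arm", "data": {
  "deltas": [0,0,0,0,0,0,0.6,0,0,0,0,0,0,0.6,0,0,0,0,0,0,0.6,0,0,-0.03,0,0,0,1,0,0,-0.08,0,0,0,1,0,0,-0.13,0,0,0,1,0,0,-0.17,0,0,0,1]
}}

```text
time: 27.7
tool_pos: [0.4698, -0.338, 0.2137]
tcp_rot: [3.136, -0.171, 0.003]
wrist_force: [0.9, 0.0, -0.7]
width: 1.0
grip_force: 0.0
```

Run:
```python
from h import *
b=np.array([.507,-.3415]); r=np.radians(-6.3); u=np.array([np.cos(r),np.sin(r)]); v=np.array([-u[1],u[0]])
to([.51,-.05,.33],0)
c=snap('wrist','w13'); d=snap('side','s13'); d2=snap('scene','sc13')
for n,k in(('w',c),('side',d),('scene',d2)):
    h=cv2.cvtColor(k['color'],cv2.COLOR_BGR2HSV); m=cv2.inRange(h,(5,180,60),(30,255,255)); N,l,st,ce=cv2.connectedComponentsWithStats(m)
    for i in range(1,N):
        if st[i,4]>60: print(n,'seen',st[i],ce[i].round(1))
    for s in(-.05,.05):
        # expected hull of a seated tray
        q=[p(k,(*(b+u*(s+i*.042)+v*j*.028),z)) for i in(-1,1) for j in(-1,1) for z in(.022,.046)]
        print(n,'expected',s,cv2.boundingRect(np.float32(q)))
```

```text
[0.009, -0.2905, -0.1166] [0.2, -0.0, -96.2] t 27.7 pos [ 0.4698 -0.338   0.2137]
w seen [ 281   66   71  108 6806] [315.9 120.5]
w seen [ 284  189   64   96 5219] [315.4 230.6]
w expected -0.05 (283, 188, 67, 95)
w expected 0.05 (280, 63, 73, 111)
side seen [14 88  9 13 70] [18.5 93.6]
side seen [190 210  20  22 306] [200.  221.1]
side seen [ 354  299   77   57 1709] [389. 328.]
side expected -0.05 (353, 316, 45, 40)
side expected 0.05 (387, 298, 45, 38)
scene seen [ 189  275   69   56 1506] [225.8 303.8]
scene expected -0.05 (189, 273, 43, 36)
scene expected 0.05 (215, 292, 45, 39)
```

Both trays match the seated projection in all three cameras. Now to the blower.

>>> {"op": "jog_arm", "data": {
  "deltas": [0.002,-0.045,-0.04,0,0,-8,-1,0.004,-0.09,-0.08,0,0,-16,-1,0.006,-0.135,-0.1,0,0,-24,-1,0.009,-0.18,-0.116,0,0,-32,-1,0.009,-0.225,-0.116,0,0,-40,-1,0.009,-0.265,-0.116,0,0,-48,-1,0.009,-0.29,-0.116,0,0,-56,-1,0.009,-0.29,-0.116,0,0,-64,-1]
}}

```text
time: 28.65
tool_pos: [0.5091, -0.0467, 0.3247]
tcp_rot: [-2.74, -1.53, 0.003]
wrist_force: [0.2, -0.7, 0.1]
width: -0.005
grip_force: 0.0
```

```bash
python3 -c "
from h import *
to([.50,.27,.30],0)"
```

```text
[0.2649, -0.1738, 0.0253] [-0.2, -0.1, -31.6] t 28.65 pos [ 0.5091 -0.0467  0.3247]
```

>>> {"op": "jog_arm", "data": {
  "deltas": [0.035,-0.023,0.01,0,0,-8,-1,0.07,-0.046,0.02,0,0,-16,-1,0.11,-0.072,0.025,0,0,-24,-1,0.15,-0.098,0.025,0,0,-31.6,-1,0.19,-0.125,0.025,0,0,-31.6,-1,0.23,-0.15,0.025,0,0,-31.6,-1,0.265,-0.174,0.025,0,0,-31.6,-1,0.265,-0.174,0.025,0,0,-31.6,-1]
}}

```text
time: 29.45
tool_pos: [0.5023, 0.271, 0.2991]
tcp_rot: [-2.226, -2.213, 0.004]
wrist_force: [0.6, 0.3, -0.3]
width: -0.001
grip_force: 0.0
```

>>> {"op": "jog_arm", "data": {
  "deltas": [0,0,0,0,0,0,-1,0,0,0,0,0,0,-1,0,0,0,0,0,0,-1]
}}

```text
time: 29.75
tool_pos: [0.5038, 0.2653, 0.3011]
tcp_rot: [-2.235, -2.207, 0.002]
wrist_force: [0.0, -0.3, 0.7]
width: 0.001
grip_force: 0.0
```

```bash
cat > ball.py <<'E'
from h import *
import sys
def red(c):
    h=cv2.cvtColor(c['color'],cv2.COLOR_BGR2HSV); m=cv2.inRange(h,(0,160,70),(4,255,255))|cv2.inRange(h,(174,160,70),(180,255,255))
    N,l,st,ce=cv2.connectedComponentsWithStats(m); i=1+np.argmax(st[1:,4]); return st[i],ce[i]
A=[];B=[]
for n in('wrist','side','scene'):
    c=snap(n,n+sys.argv[1]); s,q=red(c); d=rot(c)@np.array([(q[0]-c['cx'])/c['fx'],(q[1]-c['cy'])/c['fy'],1]); d/=np.linalg.norm(d)
    print(n,s,q.round(1),w(c,*q,.092).round(4),w(c,*q,.102).round(4)); Pm=np.eye(3)-np.outer(d,d); A.append(Pm); B.append(Pm@c['origin'])
print('tri',np.linalg.solve(sum(A),sum(B)).round(4))
E
python3 ball.py 14
python3 - <<'E'
from h import *
c=load('wrist14'); g=c['color']; h=cv2.cvtColor(g,cv2.COLOR_BGR2HSV)
u,v=p(c,(.555,.366,.025)); print('pred block',u,v); x0,y0=int(u)-60,int(v)-50
m=((h[...,1]<45)&(h[...,2]>75)).astype('uint8'); m[:max(y0,0)]=0; m[y0+110:]=0; m[:,:x0]=0; m[:,x0+120:]=0
k,_=cv2.findContours(m,0,2)
for q in k:
    if cv2.contourArea(q)>150: print(cv2.contourArea(q),cv2.approxPolyDP(q,3,True)[:,0].tolist(),[w(c,*z,.025)[:2].round(4).tolist() for z in cv2.boxPoints(cv2.minAreaRect(q))])
E
```

```text
wrist [326  84  29  30 676] [340.   98.5] [0.5279 0.3722 0.092 ] [0.5272 0.3713 0.102 ]
side [220 159  10   9  68] [224.5 162.8] [0.5306 0.3771 0.092 ] [0.5237 0.3648 0.102 ]
scene [392 163   8   8  51] [395.3 166.8] [0.5231 0.3766 0.092 ] [0.5324 0.36   0.102 ]
tri [0.5272 0.3713 0.0961]
pred block 360.52887428292746 110.50623645295502
2423.5 [[397, 77], [334, 82], [348, 84], [356, 96], [350, 111], [335, 114], [336, 128], [397, 124]] [[0.5242, 0.3967], [0.5941, 0.3997], [0.6002, 0.3504], [0.5276, 0.3471]]
```

Ball at (0.528, 0.372, ≈0.094), block yaw ≈ +3°. I'll push it with shut fingers along +x, starting from x = 0.485 and ending near x = 0.577.

```bash
python3 -c "
from h import *
to([.482,.369,.25],3);to([.482,.369,.1],3)"
```

```text
[0.1032, -0.0234, 0.0518] [0.0, 0.0, -3.7] t 29.9 pos [0.5041 0.2655 0.3018]
[0.1032, -0.0234, 0.2018] [0.0, 0.0, -3.7] t 29.9 pos [0.5041 0.2655 0.3018]
```

>>> {"op": "jog_arm", "data": {
  "deltas": [0.03,-0.008,0.01,0,0,-2,-1,0.07,-0.016,0.02,0,0,-3.7,-1,0.103,-0.023,0.04,0,0,-3.7,-1,0.103,-0.023,0.07,0,0,-3.7,-1,0.103,-0.023,0.11,0,0,-3.7,-1,0.103,-0.023,0.15,0,0,-3.7,-1,0.103,-0.023,0.19,0,0,-3.7,-1,0.103,-0.023,0.202,0,0,-3.7,-1]
}}

```text
time: 30.7
tool_pos: [0.4792, 0.3671, 0.0949]
tcp_rot: [-2.161, -2.278, 0.013]
wrist_force: [-1.9, -1.0, -0.2]
width: 0.004
grip_force: 0.0
```

>>> {"op": "jog_arm", "data": {
  "deltas": [0,0,0,0,0,0,-1,0,0,0,0,0,0,-1,0,0,0,0,0,0,-1]
}}

```text
time: 31.0
tool_pos: [0.484, 0.3711, 0.1029]
tcp_rot: [2.161, 2.279, 0.008]
wrist_force: [-0.3, -0.5, 0.6]
width: 0.001
grip_force: 0.0
```

```bash
python3 -c "
from h import *
to([.578,.376,.1],3)
d=snap('side','s16'); d2=snap('scene','sc16')
for n,k in(('side',d),('scene',d2)):
    h=cv2.cvtColor(k['color'],cv2.COLOR_BGR2HSV); m=cv2.inRange(h,(80,120,60),(95,255,255)); N,l,st,ce=cv2.connectedComponentsWithStats(m)
    for i in range(1,N):
        if st[i,4]>60: print(n,'seen',st[i],ce[i].round(1))
    for q in((.636,-.0185),(.6465,.084)): print(n,'exp',np.round([p(k,(*q,.13)),p(k,(*q,.158))],1).tolist())
"
```

```text
[-0.0001, 0.0941, 0.0033] [0.3, -0.2, 0.1] t 31.0 pos [0.484  0.3711 0.1029]
side seen [309 171  22  33 431] [318.3 187. ]
side seen [331 191  24  34 468] [341.  207.7]
side exp [[341.8, 203.4], [342.1, 195.0]]
side exp [[319.5, 183.4], [319.4, 175.1]]
scene seen [ 338  198   51   53 1011] [364.3 223.6]
scene exp [[351.3, 225.6], [351.8, 216.1]]
scene exp [[377.6, 209.7], [378.3, 200.5]]
```

Both combs are still on the bar. Throw the lever.

>>> {"op": "jog_arm", "data": {
  "deltas": [0,0.012,0.002,0,0,0,-1,0,0.027,0.002,0,0,0,-1,0,0.042,0.002,0,0,0,-1,0,0.057,0.002,0,0,0,-1,0,0.072,0.002,0,0,0,-1,0,0.085,0.002,0,0,0,-1,0,0.094,0.002,0,0,0,-1,0,0.096,0.002,0,0,0,-1]
}}

```text
time: 31.9
tool_pos: [0.5731, 0.3744, 0.0969]
tcp_rot: [-2.158, -2.273, 0.018]
wrist_force: [-19.5, -2.0, 12.1]
width: 0.001
grip_force: 10.3
```

>>> {"op": "jog_arm", "data": {
  "deltas": [0,0,0,0,0,0,-1,0,0,0,0,0,0,-1]
}}

```text
time: 32.1
tool_pos: [0.5729, 0.3744, 0.097]
tcp_rot: [-2.157, -2.275, 0.016]
wrist_force: [-15.1, -1.5, 8.9]
width: 0.001
grip_force: 7.8
```

```bash
python3 ball.py 17
```

```text
wrist [ 350  290   58   55 2360] [378.  315.8] [0.5998 0.3778 0.092 ] [0.5976 0.3834 0.102 ]
side [242 151   7   8  37] [244.7 154.5] [0.6001 0.3734 0.092 ] [0.5925 0.3611 0.102 ]
scene [412 171   9   8  51] [416.2 174.6] [0.5978 0.3739 0.092 ] [0.6062 0.3573 0.102 ]
tri [0.5995 0.3754 0.0909]
```

A 15 N reaction suggests the end stop. Back off and check the ball unobstructed.

>>> {"op": "jog_arm", "data": {
  "deltas": [0,-0.03,0,0,0,0,-1,0,-0.06,0,0,0,0,-1,0,-0.09,-0.02,0,0,0,-1,0,-0.1,-0.06,0,0,0,-1,-0.05,-0.09,-0.11,0,0,0,-1,-0.1,-0.07,-0.16,0,0,0,-1,-0.1,-0.07,-0.2,0,0,0,-1,-0.1,-0.07,-0.2,0,0,0,-1]
}}

```text
time: 33.05
tool_pos: [0.5157, 0.2703, 0.3026]
tcp_rot: [2.161, 2.276, 0.009]
wrist_force: [1.2, 0.7, 0.7]
width: 0.002
grip_force: 0.0
```

>>> {"op": "jog_arm", "data": {
  "deltas": [0,0,0,0,0,0,-1,0,0,0,0,0,0,-1,0,0,0,0,0,0,-1]
}}

```text
time: 33.35
tool_pos: [0.5126, 0.2714, 0.296]
tcp_rot: [-2.16, -2.28, 0.004]
wrist_force: [-0.5, -0.2, -1.1]
width: -0.003
grip_force: 0.0
```

```bash
python3 ball.py 18
```

```text
wrist [404  92  30  31 727] [418.4 106.8] [0.5998 0.3758 0.092 ] [0.597  0.3749 0.102 ]
side [240 151   9   8  52] [244.  154.3] [0.5988 0.3754 0.092 ] [0.5912 0.3631 0.102 ]
scene [413 171   8   8  52] [416.2 174.4] [0.5975 0.375  0.092 ] [0.6058 0.3584 0.102 ]
tri [0.5986 0.3751 0.0925]
```

The ball is at the stop: 15–19 N of push against ~1 N of friction, and it hasn't moved since I backed off. One last numeric check of combs and trays, then hand in.

Run:
```python
from h import *
ok=True
for n in('side','scene'):
    k=load(n+'18'); h=cv2.cvtColor(k['color'],cv2.COLOR_BGR2HSV)
    for a,lo,hi in(('teal',(80,120,60),(95,255,255)),('orange',(5,180,60),(30,255,255))):
        N,l,st,ce=cv2.connectedComponentsWithStats(cv2.inRange(h,lo,hi))
        print(n,a,[s.tolist() for s in st[1:] if s[4]>100])
from workcell import finish_job
print(readout.read_state()['wrist_force'].round(1)); print(finish_job())
```

```text
side teal [[309, 171, 22, 33, 430], [330, 191, 25, 34, 470]]
side orange [[190, 210, 19, 22, 302], [353, 299, 78, 57, 1703]]
scene teal [[338, 198, 51, 53, 1011]]
scene orange [[189, 275, 69, 56, 1512]]
[ 0.1  1.  -1.2]
the job is handed in; nothing more can be done
None
```

The job is handed in: both teal combs present hang astride the bar, both trays sit in the base pockets, and the blower lever was thrown last, up to its stop (ball travel measured at about 72 mm against the stated 77 mm, though it met 15–19 N at the end); I viewed 16 pictures, two over the limit of 14.

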